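# Load the electric pot and set its dial to the marker tab

## Task

Get the garlic browning in the small open electric pot: lift its lid off and lay it flat, right way up, in the middle of the round cork trivet, then put the garlic bulb into the pot. With the garlic in, turn the dial until its pointer points straight at the little marker tab on the scale; do not shift the tab, and leave the jars standing where they are.

Things in the scene. Friction and masses are not known exactly. Their poses are not given: they have to be found in the camera images.
- pot: Small fixed electric pot: round, steel, 160 mm outside, 142 mm inside diameter, rim 90 mm and inner floor 32 mm above the worktop; black loop handles at local +y and -y, out to 101 mm, 70 mm high. In front (local -x) a black control deck, 112 mm wide, 50 mm high, 62 to 182 mm from the pot's axis. Origin: on the pot's axis at worktop level; z up.
- lid: Loose round steel lid of the pot, 154 mm across, 52 mm high with its knob, 0.25 kg; under it a locating step, 128 mm across, 5 mm high, sits loosely in the pot's mouth. Origin: centre of the step's underside, 85 mm above the worktop when on the pot, 8 mm when on the trivet. z points up through the knob.
- lid_knob (a point): Point to grip on the lid's black round knob, 43 mm above the lid's origin. The knob is 32 mm across, from 33 to 52 mm above the lid's origin, on a thin neck; the steel dome under it is 21 mm high.
- trivet: Round cork trivet, 156 mm across and 8 mm thick, fixed on the worktop right of the pot. Origin: centre of its underside.
- garlic: Loose bulb of garlic, about 60 x 60 x 59 mm, on the worktop right of the pot. Origin: centre of its underside as it stands, z up towards its pointed tip.
- dial (a joint): Angle of the black dial knob on the deck, rad, growing clockwise seen from above, stiff enough to stay where it is left. At 0 its pointer points to local +y of the pot (left), at 1.57 to local +x (to the pot). Range 0 to 4; no clicks.
- dial_grip (a point): On the dial's vertical axis at the height to grip: 73 mm above the worktop, 128 mm in front of the pot's axis. The dial's grip bar is 44 mm long, 10 mm thick, from 57 to 83 mm above the worktop, and lies along the pointer. The skirt under it is 50 mm across, its top 59 mm above the worktop.
- dial_pointer (a point): Tip of the dial's pointer (a small nib on one end of the bar, with a white line on top of that end), 36 mm from the dial's axis.
- tab (a joint): Angle at which the marker tab stands on the scale round the dial, rad, counted as the dial's: the dial is set right when its angle equals this one. The tab is not to be moved.
- tab_mark (a point): Inner end of the small raised black marker tab (8.5 x 15 mm, 4.5 mm high) on the rim of the light scale plate, 36 mm from the dial's axis: where the pointer's tip belongs.
- spice_jar: Bystander: glass spice jar with a screw cap, 46 mm across, 97 mm high, between pot and vase. Origin: centre of its underside.
- olive_jar: Bystander: squat glass jar with a dark lid, 70 mm across, 86 mm high, near the front edge. Origin: centre of its underside.
- balloon_weight: Bystander, fixed: gift-box shaped balloon weight with ribbons, 79 x 71 x 61 mm, right of the control deck. Origin: centre of its underside.

How it is judged (in metres and radians):
On the way, in this order (a step that is already met when the one before it is completed fails the run):
1. the lid lies on the trivet, let go (horizontal distance between lid and trivet below 0.03 m and height (world z) of lid below 0.014 m and angle between lid's own z axis and vertical below 0.1 rad and contact force between lid and the fingers below 0.1 N), for 0.2 s.
2. the garlic lies in the pot, let go (horizontal distance between garlic and pot below 0.07 m and height (world z) of garlic below 0.075 m and contact force between garlic and the fingers below 0.1 N), for 0.2 s.
3. the dial's pointer stands at the tab (horizontal distance between dial_pointer and tab_mark below 0.005 m), for 0.2 s.
At the end, for the whole second after the job is handed in: The lid lies flat and right way up on the trivet, its centre within 30 mm of the trivet's; the garlic rests inside the pot; the dial's pointer tip is within 5 mm (about 8 degrees) of the marker tab's inner end; all at rest (horizontal distance between lid and trivet below 0.03 m and height (world z) of lid below 0.014 m and angle between lid's own z axis and vertical below 0.1 rad and linear speed of lid below 0.02 m/s and horizontal distance between garlic and pot below 0.07 m and height (world z) of garlic below 0.075 m and linear speed of garlic below 0.05 m/s and horizontal distance between dial_pointer and tab_mark below 0.005 m and velocity of joint dial between -0.05 and 0.05 rad/s); the robot touches nothing.
It fails at once if the marker tab is shifted along the scale by more than 4 mm (distance of tab_mark from where it was at the start of the episode above 0.004 m).
It fails at once if the spice jar is shifted by more than 40 mm or tipped over (distance of spice_jar from where it was at the start of the episode above 0.04 m or angle between spice_jar's own z axis and vertical above 0.5 rad).
It fails at once if the olive jar is shifted by more than 40 mm or tipped over (distance of olive_jar from where it was at the start of the episode above 0.04 m or angle between olive_jar's own z axis and vertical above 0.5 rad).
It also fails if it takes over 72 s, if anything falls off the work surface, if the arm or the gripper's body presses on something with over 40 N, if the wrist force passes 120 N, or if a joint passes its speed limit or range.

## Robot

A 7-joint arm with a two-finger parallel gripper is mounted at the origin on a cart in front of the work surface, level with it; the furniture and walls round the work are solid. World frame = base frame: x ahead of the robot, y to its left, z up, the work surface at z = 0. Lengths are in mm, angles in rad, forces in N, time in s.
With the tool pointing down it reaches from about 375 to 925 mm from the base axis. Payload 3.1 kg.
Tool frame: the origin (TCP) lies at the very end of the fingers, on their centre line; the grasp point (between the pads) lies 19 mm behind it; z points along the fingers, y is the line along which they close (so a half turn about z gives the same grasp; the last joint's range is limited). The gripper opens to 85 mm and grips with 20 to 120 N. Pads are 22 mm wide; open, the fingers measure 114 mm over their backs; the gripper's body (76 mm by 85 mm) begins 54 mm behind the grasp point. The pads swing forward as they close: fully open they stand 13 mm farther back than shut.
Start: joints at [1.196, 0.383, 0.044, 1.598, -0.018, 1.161, -0.05], TCP at [177.651, -625.254, 231.269] pointing down, gripper open.
Joint ranges: [-2.61, 2.61], [-0.41, 2.15], [-1.48, 1.57], [0, 2.5], [-1.57, 4.71], [0.05, 1.97], [-2.85, 2.85]. Speed limits (rad/s): [2.79, 2.79, 3.14, 3.14, 3.14, 3.14, 3.14].

## Interface

Orientations are given as [roll, pitch, yaw] about the fixed x, y, z axes, in that order (R = Rz(yaw) Ry(pitch) Rx(roll)).
In Python, from workcell import manip gives the robot as it stands. The module is installed in compiled form; this text tells all that it offers.
- The arm moves only by the tool step_arm, never from a script. Its arguments are lists of equal length, an entry for each row: "xyz": the shift along the tool's x, y, z in units of 30 mm (1.0 is 30 mm), a list of three; "spin": the turn about the tool's z in units of 6 degrees (1.0 is 6 degrees). A call has 1 to 10 rows; each row is the pose to reach, as a shift and turn from the pose commanded when the call began, along the tool's axes at that moment; what a row does not reach only later rows make up. A row lasts 1/8 s, in which the tool goes at most 62.5 mm and 10.7 degrees, less where a joint would pass 70% of its speed; a pose out of reach is approached as far as the arm can. A call with a gripper value outside its range is refused whole. "jaw" is the opening, from -1 (shut) to 1 (fully open), set as the call begins (left out, the last holds). The fingers move at their own pace and stop on an object; "squeeze" is the grip in N (left out, the last holds). Time passes only in rows, so rows that repeat a pose let the fingers close. It gives the time, the measured TCP pose, the force, the opening and the grip force at its end, in the units of the state.
- manip.sense(): the state, without advancing time (a new reading comes with each control period).
- manip.camera(name): name is "scene" or "top" or "wrist"; returns a dict with "color" (384x512x3 uint8, red, green, blue), "camera_matrix" (3x3 intrinsics, pixels), "D" ([k1, k2, p1, p2, k3] as OpenCV has them; the pictures are not rectified), "extrinsics" (4x4, takes a point from world to camera coordinates); the wrist camera has in their place "tool_from_camera" (4x4, takes a point from camera to tool coordinates, whose origin is the TCP and whose axes are the flange's). Camera axes: x right, y down, z forward; pixel columns grow to the right and rows downward; lengths in mm; the calibration is good to about 2 mm. A picture is of the moment at which its call begins: read the wrist's pose just before it. There is no depth.
- manip.hand_in(): hands the job in; it is judged then, once.
The state is a dict: "clock": time; "q": joint angles; "joint_vel": joint speeds; "joint_torque": joint torques, N m; "ee_pos": TCP position; "ee_rot": TCP orientation; "force": force on the tool from outside, world axes, zero at the start; "moment": the same for the moment, N m; "opening": opening from 0.0 (shut) to 1.0 (fully open); "finger_force": force on a finger pad.
Only numpy, scipy, OpenCV 4.12 (cv2) and the standard library are available. Lean on these libraries where they do the work, as an engineer would, in place of code of your own. Each camera call takes 0.05 s, during which the arm holds its last target. There are 200 camera calls.

## Working session

There is one attempt and no reset: what is moved stays moved. The work goes in short steps, Python scripts to look and compute and a tool call to move; the robot and the scene stay as the last step left them, time stands still between calls to the robot, and variables do not carry over. Pictures are saved under pics/ and viewed, at most 10 in all, crops included, and the job is handed in when it is done.

Besides the shell and the picture viewer there is one more tool, called after "Request:" as name(argument=value, ...), one argument or row to a line, values as JSON. step_arm: Moves the arm, as the interface text tells. Its arguments: {"type":"object","properties":{"xyz":{"type":"array"},"spin":{"type":"array"},"jaw":{"type":"number"},"squeeze":{"type":"number"}},"required":["xyz","spin"]}

```bash
mkdir -p pics; cat > h.py <<'E'
import numpy as np, cv2, pickle
from workcell import manip
def grab(n):
    s=manip.sense(); c=manip.camera(n); c['s']=s; return c
def save(c,f,size=None,crop=None):
    im=c['color'][:,:,::-1]
    if crop: x0,y0,x1,y1=crop; im=im[y0:y1,x0:x1]
    if size: im=cv2.resize(im,size,interpolation=cv2.INTER_CUBIC)
    cv2.imwrite(f,im)
E
python3 - <<'E'
from h import *
cs={n:grab(n) for n in('scene','top','wrist')}
pickle.dump(cs,open('c0.pkl','wb'))
for n in('scene','top'): save(cs[n],f'pics/{n}0.png',(800,600)); print(n,cs[n]['extrinsics'].round(3).tolist(),cs[n]['camera_matrix'].round(1).tolist(),cs[n]['D'])
print(cs['wrist']['tool_from_camera'].round(3).tolist(),cs['wrist']['camera_matrix'].tolist()); print(manip.sense())
E
```

```text
scene [[0.72, -0.694, 0.011, -370.414], [-0.576, -0.607, -0.547, 360.735], [0.386, 0.388, -0.837, 846.166], [0.0, 0.0, 0.0, 1.0]] [[346.9, 0.0, 257.2], [0.0, 346.9, 187.0], [0.0, 0.0, 1.0]] [-0.06172298  0.          0.          0.          0.        ]
top [[0.063, -0.998, 0.008, -16.285], [-0.891, -0.06, -0.45, 520.279], [0.449, 0.021, -0.893, 991.52], [0.0, 0.0, 0.0, 1.0]] [[361.7, 0.0, 255.2], [0.0, 361.7, 192.1], [0.0, 0.0, 1.0]] [-0.01570566  0.          0.          0.          0.        ]
[[0.0, -0.966, -0.26, 65.623], [1.0, -0.0, 0.001, 0.348], [-0.001, -0.26, 0.966, -143.07], [0.0, 0.0, 0.0, 1.0]] [[339.4934483790431, 0.0, 254.46776932624937], [0.0, 339.4934483790431, 190.63953605133835], [0.0, 0.0, 1.0]]
{'clock': 0.15, 'q': array([ 1.19620635,  0.38364022,  0.04385413,  1.59920257, -0.01784728,
        1.16116521, -0.04988025]), 'joint_vel': array([-0.00027309, -0.0037379 ,  0.00015294, -0.0037212 , -0.00075618,
       -0.00019133, -0.00074174]), 'joint_torque': array([ 2.14053005e-03, -4.34053695e+01,  1.02714948e+00, -2.49979609e+01,
        1.08372507e-02,  7.23417703e-03,  1.27137247e-05]), 'ee_pos': array([ 177.4104915 , -624.57091935,  230.18541302]), 'ee_rot': array([-3.13957504e+00,  1.54620162e-04,  2.76898082e-01]), 'force': array([-0.65387208,  0.38437556, -0.58510921]), 'moment': array([-0.03135007,  0.02497023,  0.01353873]), 'finger_force': 0.0, 'opening': 0.9958869857646523}
```

View pics/scene0.png

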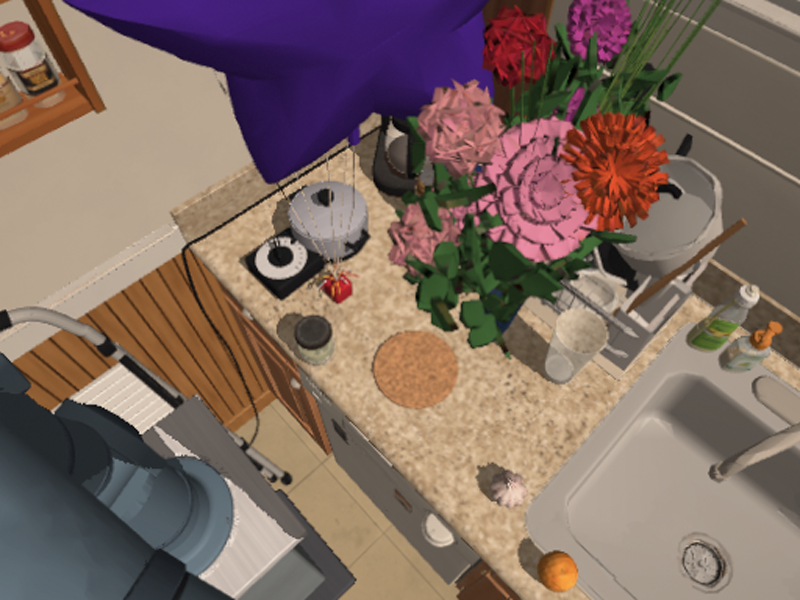

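View pics/top0.png

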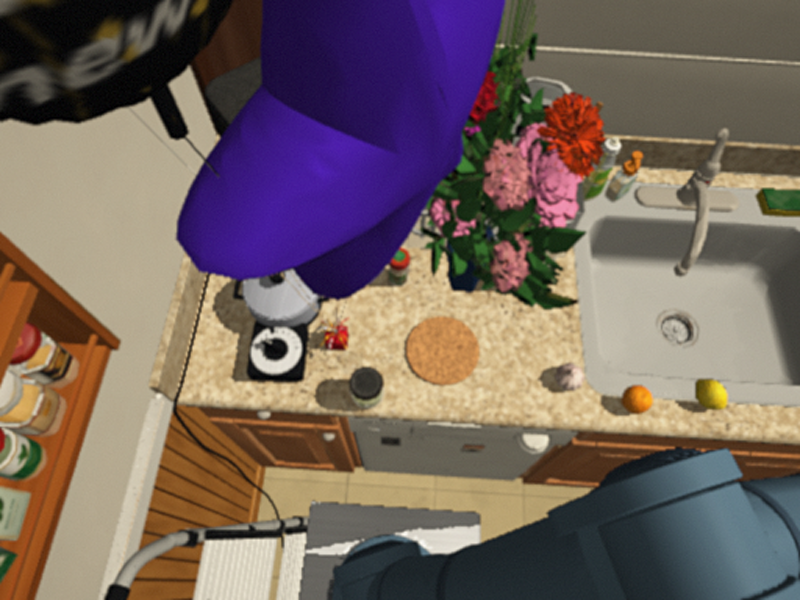

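The scene view (800x600) shows the knob at (325,197), dial about (280,258), trivet (416,369) and garlic (509,488). The top view shows the trivet at (442,350), garlic (570,376) and dial (274,349). A balloon hides part of the pot in the top view.

```bash
cat >> h.py <<'E'
from scipy.spatial.transform import Rotation as Ro
def world_cam(c):
    "returns R,t world->cam"
    if 'extrinsics' in c: E=c['extrinsics']; return E
    T=np.eye(4); s=c['s']; T[:3,:3]=Ro.from_euler('xyz',s['ee_rot']).as_matrix(); T[:3,3]=s['ee_pos']
    return np.linalg.inv(T@c['tool_from_camera'])
def ray(c,p):
    E=world_cam(c); u=cv2.undistortPoints(np.array([[p]],float),c['camera_matrix'],c['D'])[0,0]
    d=E[:3,:3].T@np.array([u[0],u[1],1]); return -E[:3,:3].T@E[:3,3], d/np.linalg.norm(d)
def onz(c,p,z):
    o,d=ray(c,p); return o+d*(z-o[2])/d[2]
def tri(*cp):
    A=0;b=0;rs=[ray(c,p) for c,p in cp]
    for o,d in rs: M=np.eye(3)-np.outer(d,d); A=A+M; b=b+M@o
    x=np.linalg.solve(A,b); return x, max(np.linalg.norm((np.eye(3)-np.outer(d,d))@(x-o)) for o,d in rs)
def proj(c,X):
    E=world_cam(c); return cv2.projectPoints(np.atleast_2d(X).astype(float),cv2.Rodrigues(E[:3,:3])[0],E[:3,3],c['camera_matrix'],c['D'])[0][:,0]
E
python3 - <<'E'
from h import *
np.set_printoptions(precision=1,suppress=True)
cs=pickle.load(open('c0.pkl','rb')); S,T=cs['scene'],cs['top']
k=.64
for n,a,b in [('trivet',(416,369),(442,350)),('garlic',(509,488),(570,376)),('dial',(280,258),(274,349)),('olivelid',(313,331),(366,383)),('tab?',(270,180),(335,297)),('box',(339,288),(336,337)),('spice',(0,0),(400,257))]:
    a,b=np.array(a)*k,np.array(b)*k
    print(n,tri((S,a),(T,b)),onz(S,a,0),onz(T,b,0))
print('knob z137',onz(S,np.array((325,193))*k,137),onz(S,np.array((325,197))*k,128))
print('lidrim centre z92',onz(S,np.array((328,217))*k,95))
save(S,'pics/sz.png',(800,600),(145,95,265,185))
save(T,'pics/tz.png',(800,600),(140,160,240,250))
E
```

```text
trivet (array([475. , -79.6, -13.4]), np.float64(0.5550017461584478)) [469.6 -83.9   0. ] [470.1 -78.7   0. ]
garlic (array([ 424. , -342.3,   15.9]), np.float64(0.22348469363644693)) [ 429.1 -341.9    0. ] [ 429.5 -347.2    0. ]
dial (array([433. , 268.1,  35. ]), np.float64(2.1333917247730834)) [442.1 292.6   0. ] [448.7 277.4   0. ]
olivelid (array([363.4,  70.7,  72.4]), np.float64(0.5413081357696143)) [382.7 108.7   0. ] [386.6  75.9   0. ]
tab? (array([372.5, 100. , 415.3]), np.float64(0.09777371162568972)) [561.6 491.6   0. ] [580.7 162.3   0. ]
box (array([482.9, 148.8,   2.5]), np.float64(0.8905687962960076)) [482.9 149.9   0. ] [485.  149.3   0. ]
spice (array([207.3,   1.2, 768.5]), np.float64(20.21443906797394)) [ 402.5 1824.4    0. ] [693.8  24.6   0. ]
knob z137 [555.8 260.1 137. ] [553.8 259.1 128. ]
lidrim centre z92 [541.2 239.9  95. ]
```

View pics/sz.png

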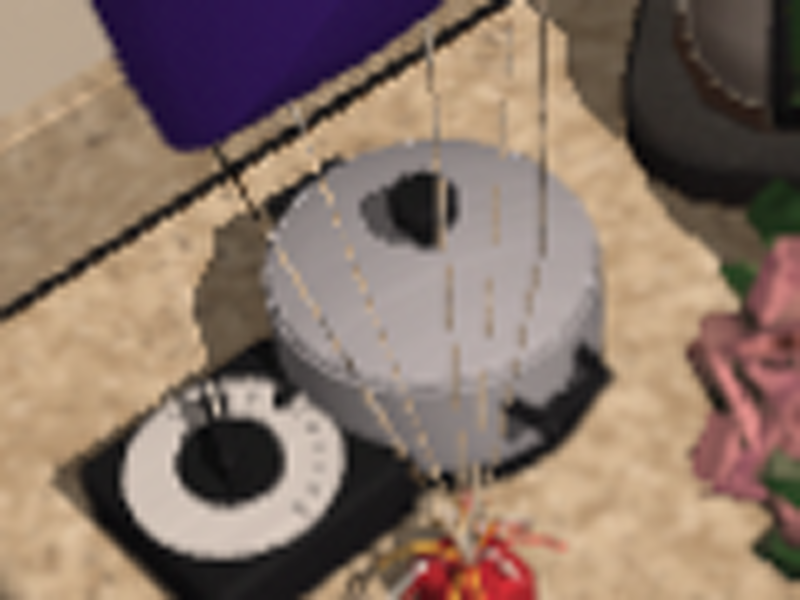

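View pics/tz.png

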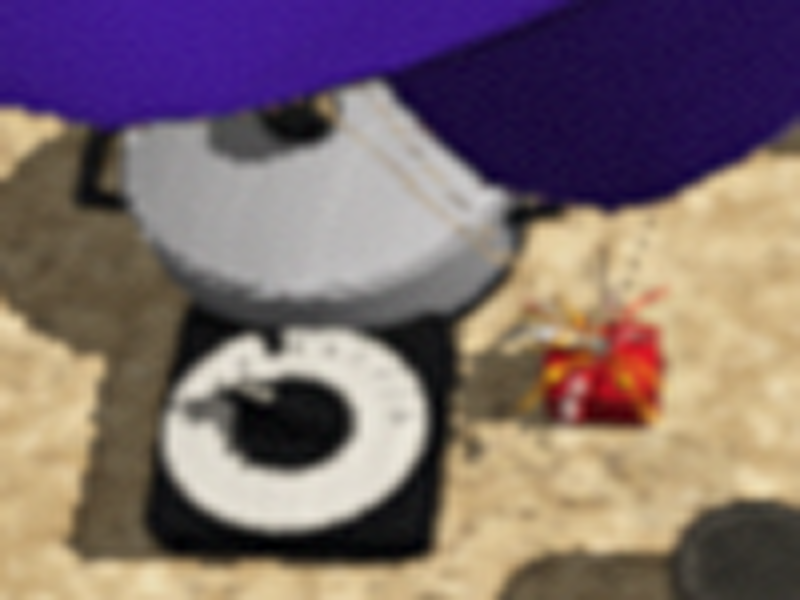

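The zoomed views show the lid knob at about (425,208) in the scene crop. In the top crop the dial is at about (290,422) with its pointer upper-left, and the tab is a dark notch at (275,340). I'll move over the garlic first, take a wrist view and check the balloon's clearance.

Request:
step_arm(
  xyz=[
    [11, -8, 0],
    [11, -8, 0],
    [11, -8, 0],
    [11, -8, 0],
    [11, -8, 0],
    [11, -8, 0],
    [11, -8, 0],
    [11, -8, 0],
    [11, -8, 0],
  ],
  spin=[0, 0, 0, 0, 0, 0, 0, 0, 0],
)

```text
clock: 1.27
ee_pos: [428.6, -305.1, 231.0]
ee_rot: [3.141, 0.001, 0.276]
force: [0.5, -0.1, 0.2]
opening: 0.998
finger_force: 0.0
```

```bash
python3 - <<'E'
from h import *
np.set_printoptions(precision=1,suppress=True)
cs=pickle.load(open('c0.pkl','rb')); S,T=cs['scene'],cs['top']
w=grab('wrist'); pickle.dump(w,open('w1.pkl','wb')); print(w['s']['ee_pos'],w['s']['ee_rot'],w['s']['q'],w['s']['clock'])
print('cams',ray(S,(0,0))[0],ray(T,(0,0))[0])
M={}
for n,c in(('S',S),('T',T)):
    r,g,b=[c['color'][:,:,i].astype(int) for i in range(3)]
    m=(b>1.5*r)&(b>2.5*g)&(b>40); M[n]=m; print(n,m.sum())
X=np.array(np.meshgrid(np.arange(200,1000,15),np.arange(-100,600,15),np.arange(60,800,15),indexing='ij')).reshape(3,-1).T
ok=np.ones(len(X),bool)
for n,c in(('S',S),('T',T)):
    E=c['extrinsics']; zc=(X@E[:3,:3].T+E[:3,3])[:,2]; p=proj(c,X).round().astype(int)
    ins=(zc>0)&(p[:,0]>=0)&(p[:,0]<512)&(p[:,1]>=0)&(p[:,1]<384)
    o=(zc>0)&~ins&(p[:,1]<0)  # unseen above
    v=np.zeros(len(X),bool); v[ins]=M[n][p[ins,1],p[ins,0]]; ok&=v|o
H=X[ok]; print(len(H))
for z in range(60,800,45):
    h=H[abs(H[:,2]-z)<8]
    if len(h): print(z,len(h),h.min(0)[:2],h.max(0)[:2])
# lower bound z of hull by columns
for x in range(350,720,45):
    print(x,[int(H[(abs(H[:,0]-x)<12)&(abs(H[:,1]-y)<12)][:,2].min(initial=999)) for y in range(-100,400,50)])
im=w['color'][:,:,::-1]; cv2.imwrite('pics/w1.png',im)
print('garlic prior proj',proj(w,[[424,-342,16]]))
E
```

```text
[ 428.6 -305.1  231. ] [3.1 0.  0.3] [ 0.7  0.2 -0.2  1.9  0.   1.1 -0.8] 1.275
cams [ 147.7 -366.   909.7] [  19.2   -5.7 1119.7]
S 16327
T 26507
42055
60 161 [605 380] [995 515]
105 208 [575 335] [995 500]
150 249 [545 305] [995 470]
195 316 [515 200] [995 455]
240 361 [485 155] [995 425]
285 407 [470 125] [995 410]
330 441 [440  95] [995 380]
375 481 [410  50] [995 365]
420 567 [380  20] [995 590]
465 741 [365   5] [995 590]
510 955 [ 350 -100] [995 590]
555 1165 [ 335 -100] [995 590]
600 1336 [ 305 -100] [995 590]
645 1484 [ 275 -100] [995 590]
690 1605 [ 260 -100] [995 590]
735 1734 [ 215 -100] [995 590]
780 1862 [ 200 -100] [995 590]
350 [999, 750, 615, 510, 525, 570, 555, 555, 999, 999]
395 [999, 675, 555, 465, 405, 405, 525, 495, 495, 999]
440 [999, 615, 510, 465, 405, 360, 360, 345, 345, 999]
485 [999, 555, 510, 480, 405, 360, 300, 270, 240, 270]
530 [780, 555, 495, 465, 420, 360, 315, 240, 195, 165]
575 [735, 540, 510, 435, 405, 375, 315, 240, 195, 150]
620 [705, 495, 495, 465, 375, 360, 330, 240, 195, 150]
665 [675, 600, 465, 450, 375, 330, 300, 270, 165, 150]
710 [615, 585, 570, 435, 390, 330, 270, 240, 225, 120]
garlic prior proj [[285.4 175.8]]
```

View pics/w1.png

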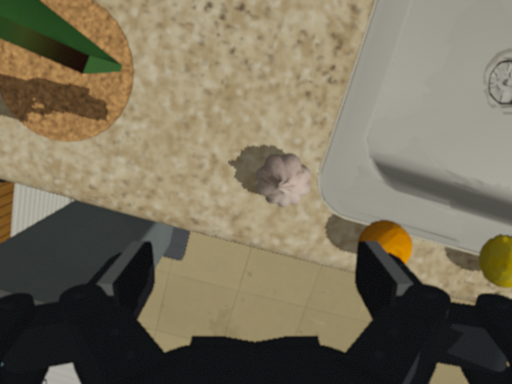

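The garlic is at (285,178) in the wrist view, matching the triangulated point. A leaf of the bouquet reaches over the trivet, with its tip at (122,68), so I'll check its height.

```bash
python3 - <<'E'
from h import *
np.set_printoptions(precision=1,suppress=True)
cs=pickle.load(open('c0.pkl','rb')); S,T=cs['scene'],cs['top']; w=pickle.load(open('w1.pkl','rb'))
k=.64
for b in [(578,303),(536,308),(583,232),(470,290)]: print('T',b,tri((w,(122,68)),(T,np.array(b)*k)))
for b in [(495,345),(510,355),(470,325),(445,328)]: print('S',b,tri((w,(122,68)),(S,np.array(b)*k)))
print('garlic',tri((S,np.array((509,488))*k),(T,np.array((570,376))*k),(w,(285,179))))
# trivet: colour mask ellipse centre at z=8 
for n,c in(('S',S),('T',T)):
    h=cv2.cvtColor(c['color'],cv2.COLOR_RGB2LAB).astype(int); 
    u,v=np.array((416,369) if n=='S' else (442,350))*k; ref=h[int(v)-3:int(v)+4,int(u)-3:int(u)+4].mean((0,1))
    m=(np.abs(h-ref)[:,:,1:].sum(2)<14).astype(np.uint8); m=cv2.morphologyEx(m,cv2.MORPH_CLOSE,np.ones((5,5)))
    nl,l,st,ce=cv2.connectedComponentsWithStats(cv2.morphologyEx(m,cv2.MORPH_OPEN,np.ones((5,5)))); i=l[int(v),int(u)]; print(n,st[i],ce[i],onz(c,ce[i],8))
    P=np.array([onz(c,p,8)[:2] for p in max(cv2.findContours((l==i).astype(np.uint8),0,1)[0],key=len)[:,0]]); print(cv2.fitEllipse(P.astype(np.float32)), P.min(0),P.max(0))
E
```

```text
T (578, 303) (array([ 472.6, -269.9,  288.2]), np.float64(23.086121234741416))
T (536, 308) (array([ 484.5, -228.1,  207.7]), np.float64(6.62644149405951))
T (583, 232) (array([ 506.3, -277.8,  388.8]), np.float64(20.267139120179376))
T (470, 290) (array([ 517.4, -153.7,  122.1]), np.float64(45.1856245752996))
S (495, 345) (array([ 492.8, -217. ,  224.3]), np.float64(12.39627547258152))
S (510, 355) (array([ 490.5, -235.5,  243.9]), np.float64(1.789112240494529))
S (470, 325) (array([ 494.1, -187.7,  207.7]), np.float64(33.69724602092508))
S (445, 328) (array([ 492.4, -154. ,  144.9]), np.float64(42.34913675300436))
garlic (array([ 422. , -341.7,   21. ]), np.float64(0.9277589385766017))
S [ 239  212   55   50 2140] [266. 236.] [466.6 -85.6   8. ]
((468.7669982910156, -83.39069366455078), (153.05563354492188, 153.50941467285156), 154.09310913085938) [ 392.3 -160.6] [546.   -5.9]
T [ 260  203   47   43 1588] [283.1 224. ] [467.1 -78.8   8. ]
((469.2695007324219, -78.796142578125), (150.01828002929688, 151.3069610595703), 153.92967224121094) [ 393.8 -154.4] [544.7  -2.5]
```

The trivet centre is about (469,-81) and the leaf tip about (488,-230,225). I'll swing back from the leaves, then to a lookout in front of the pot with the camera facing forward.

Request:
step_arm(
  xyz=[
    [-1.1, -4, 0],
    [-1.1, -4, 0],
    [-1.1, -4, 0],
    [3.3, -14, -0.3],
    [3.3, -14, -0.3],
    [3.3, -14, -0.3],
    [3.3, -14, -0.3],
    [3.3, -14, -0.3],
    [3.3, -14, -0.3],
    [3.3, -14, -0.3],
  ],
  spin=[-1.7, -3.4, -5.1, -6.8, -8.5, -10.2, -11.9, -13.6, -15.3, -17],
)

```text
clock: 2.58
ee_pos: [410.5, 127.4, 240.6]
ee_rot: [3.141, -0.0, 2.064]
force: [0.2, -0.9, -0.2]
opening: 0.996
finger_force: 0.0
```

Request:
step_arm(
  xyz=[
    [0, 0, 0],
    [0, 0, 0],
    [0, 0, 0],
    [0, 0, 0],
    [0, 0, 0],
    [0, 0, 0],
    [0, 0, 0],
  ],
  spin=[-1.7, -3.4, -5.1, -6.8, -8.5, -10, -10],
)

```text
clock: 3.45
ee_pos: [410.4, 125.1, 240.3]
ee_rot: [-3.141, 0.0, 3.099]
force: [0.2, 0.7, 0.2]
opening: 1.0
finger_force: 0.0
```

```bash
python3 - <<'E'
from h import *
np.set_printoptions(precision=2,suppress=True)
w=grab('wrist'); pickle.dump(w,open('w2.pkl','wb')); print(w['s']['ee_pos'],w['s']['ee_rot'],w['s']['q'],w['s']['clock'])
save(w,'pics/w2.png',(800,600))
print(proj(w,[[433,268,57],[550,255,128],[483,149,40],[469,-81,8]])*800/512)
E
```

```text
[410.41 125.14 240.29] [-3.14  0.    3.1 ] [ 0.28 -0.03 -0.65  2.06 -0.02  1.1   1.17] 3.45
[[622.05 289.21]
 [632.54 515.53]
 [437.51 360.08]
 [132.71 337.95]]
```

View pics/w2.png

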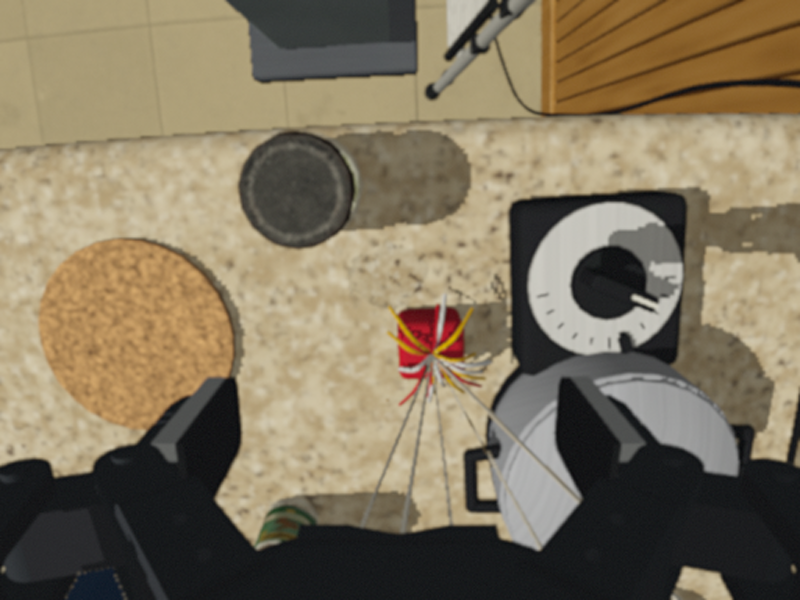

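The wrist view shows the deck front corners at (512,203) and (684,194), the dial at about (606,281) and the pointer's white line from (632,297) to (656,307). The tab is at about (627,340), the trivet at (138,332), and the ribbons rise towards +x. The balloon is not in view.

```bash
python3 - <<'E'
from h import *
np.set_printoptions(precision=1,suppress=True)
cs=pickle.load(open('c0.pkl','rb')); S,T=cs['scene'],cs['top']; w=pickle.load(open('w2.pkl','rb'))
k=.64; P=lambda p,z:onz(w,np.array(p)*k,z)
a,b=P((511,203),50),P((685,194),50); print('corners',a,b,np.linalg.norm(a-b)); d=(b-a)[:2]; d/=np.linalg.norm(d); yl=d; xl=np.array([d[1],-d[0]])
print('yaw',np.arctan2(xl[1],xl[0]),'pot from deck',(a+b)[:2]/2+182*xl,'dial from deck',(a+b)[:2]/2+54*xl)
# plate ellipse
g=w['color'].astype(int); 
m=((g.min(2)>185)).astype(np.uint8); sub=np.zeros_like(m); sub[120:232,330:445]=m[120:232,330:445]
c=np.vstack(cv2.findContours(sub,0,1)[0])[:,0]; h=cv2.convexHull(c)[:,0]
Q=np.array([P(p/k,52)[:2] for p in h.astype(float)]); print('plate',cv2.fitEllipse(Q.astype(np.float32)))
# dial triangulated: tall bar top centre not clear; skirt
print('skirt', P((606,281),59))
tab=P((627,340),55); tin=P((626,333),55); print('tab',tab,tin)
print('line', P((632,297),83),P((656,307),83))
def kz(z): return onz(S,(145+425*.15,95+(208)*.15),z)
print('knob',kz(128),kz(132), 'T knob',[onz(T,(140+300*.125,160+120*.15),z) for z in(128,)], tri((S,(145+425*.15,95+208*.15)),(T,(140+300*.125,160+120*.15))))
print('trivet w',P((138,332),8), 'spice',P((290,515),97))
E
```

```text
corners [376.3 196.7  50. ] [374.  308.6  50. ] 111.83302046957796
yaw 0.019804115413709248 pot from deck [557.1 256.3] dial from deck [429.1 253.7]
plate ((428.0529479980469, 258.6444396972656), (97.73084259033203, 98.53033447265625), 2.2320477962493896)
skirt [426.6 256.3  59. ]
tab [468.6 274.7  55. ] [463.7 273.7  55. ]
line [431.  263.2  83. ] [437.9 278.6  83. ]
knob [555.1 257.1 128. ] [553.1 254.  132. ] T knob [array([550.9, 263. , 128. ])] (array([559.9, 266.8, 115. ]), np.float64(1.7951156651367326))
trivet w [464.4 -75.9   8. ] spice [563.  49.  97.]
```

The pot's axis is about (557,257), the dial axis about (429,256) and the knob about (556,257). I'll approach low, going left over the deck and then forward.

Request:
step_arm(
  xyz=[
    [0.2, 4.4, 2.5],
    [0.2, 4.4, 2.5],
    [0.2, 4.4, 2.5],
    [0.2, 4.4, 2.5],
    [-1, 4.45, 2.5],
    [-2, 4.5, 2.5],
    [-2, 4.5, 2.5],
  ],
  spin=[0, 0, 0, 0, 0, 0, 0],
)

```text
clock: 4.38
ee_pos: [478.7, 256.6, 166.0]
ee_rot: [-3.142, 0.002, 3.096]
force: [0.2, 0.3, 0.0]
opening: 0.999
finger_force: 0.0
```

Request:
step_arm(
  xyz=[
    [-1, 0, 0],
    [-2, 0.05, 0],
    [-2.7, 0.1, 0],
    [-2.7, 0.1, 0],
    [-2.7, 0.1, 0],
  ],
  spin=[0, 0, 0, 0, 0],
)

```text
clock: 5.0
ee_pos: [554.6, 259.0, 165.3]
ee_rot: [-3.141, -0.001, 3.104]
force: [0.0, 0.0, 0.2]
opening: 1.001
finger_force: 0.0
```

```bash
python3 - <<'E'
from h import *
np.set_printoptions(precision=2,suppress=True)
w=grab('wrist'); S=grab('scene'); T=grab('top'); pickle.dump((w,S,T),open('c3.pkl','wb')); print(w['s']['ee_pos'],w['s']['ee_rot'],w['s']['q'],w['s']['clock'],w['s']['force'])
a=cv2.resize(S['color'][60:260,100:366,::-1],(400,300)); b=cv2.resize(T['color'][120:270,100:300,::-1],(400,300)); c=cv2.resize(w['color'][:,:,::-1],(400,300))
cv2.imwrite('pics/m3.png',np.vstack([np.hstack([a,b]),np.hstack([c,c*0])]))
print(proj(w,[[556,257,128],[557,257,106]])*400/512)
E
```

```text
[554.6  258.99 165.35] [-3.14 -0.    3.1 ] [ 0.04  0.47 -0.68  1.72  0.33  1.07  0.78] 5.0 [0.03 0.04 0.21]
[[196.86 173.53]
 [197.16 165.19]]
```

View pics/m3.png

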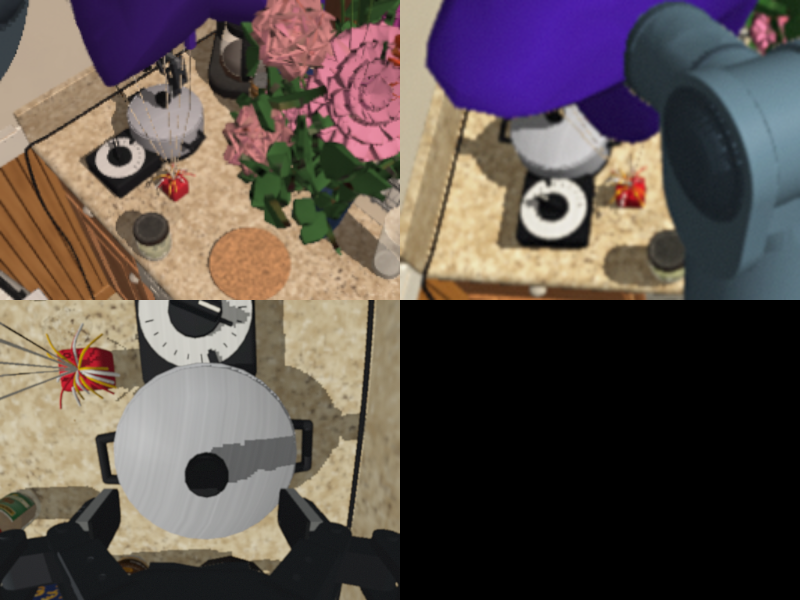

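The wrist view (lower left) shows the knob at (207,474), about 6 mm left of the predicted position. It sits between the open fingers, and the force reads zero. I'll shift, descend and grip.

Request:
step_arm(
  xyz=[
    [0, 0.2, 0.5],
    [0, 0.2, 1],
    [0, 0.2, 1.5],
    [0, 0.2, 1.8],
    [0, 0.2, 1.8],
    [0, 0.2, 1.8],
  ],
  spin=[0, 0, 0, 0, 0, 0],
)

```text
clock: 5.9
ee_pos: [556.6, 265.7, 111.6]
ee_rot: [3.141, 0.001, 3.104]
force: [0.1, 0.4, 0.0]
opening: 1.0
finger_force: 0.0
```

Request:
step_arm(
  xyz=[
    [0, 0, 0],
    [0, 0, 0],
    [0, 0, 0],
    [0, 0, 0],
    [0, 0, 0],
    [0, 0, 0],
  ],
  spin=[0, 0, 0, 0, 0, 0],
  jaw=-1,
  squeeze=50,
)

```text
clock: 6.65
ee_pos: [556.5, 265.5, 111.9]
ee_rot: [-3.142, 0.001, 3.104]
force: [-1.6, -1.2, 4.6]
opening: 0.35
finger_force: 49.4
```

Request:
step_arm(
  xyz=[
    [0, 0, -0.3],
    [0, 0, -0.7],
    [0, 0, -1.2],
    [0, 0, -1.2],
    [0, 0, -1.2],
  ],
  spin=[0, 0, 0, 0, 0],
)

```text
clock: 7.28
ee_pos: [556.1, 265.4, 147.3]
ee_rot: [-3.141, 0.0, 3.104]
force: [0.0, -0.3, -3.3]
opening: 0.353
finger_force: 49.7
```

The lid is gripped and lifted, with the force matching its weight. I'll carry it back, around the ribbons, and over to the trivet.

Request:
step_arm(
  xyz=[
    [0.7, 0, -0.1],
    [1.8, 0, -0.2],
    [3, -0.1, -0.2],
    [4.2, -0.2, -0.2],
    [5.1, -1, -0.2],
    [5.3, -2.2, -0.2],
    [5.3, -2.4, -0.2],
    [5.3, -2.4, -0.2],
  ],
  spin=[0, 0, 0, 0, 0, 0, 0, 0],
)

```text
clock: 8.28
ee_pos: [394.9, 199.3, 153.3]
ee_rot: [3.141, 0.001, 3.103]
force: [0.5, 0.6, -3.1]
opening: 0.345
finger_force: 50.1
```

Request:
step_arm(
  xyz=[
    [0, -0.7, 0],
    [0, -1.9, 0],
    [-0.1, -3.2, 0],
    [-0.2, -4.5, 0],
    [-0.3, -5.8, 0],
    [-0.3, -7.1, 0],
    [-0.5, -8.2, 0],
    [-1.4, -8.8, 0],
    [-1.4, -8.8, 0],
    [-1.4, -8.8, 0],
  ],
  spin=[0, 0, 0, 0, 0, 0, 0, 0, 0, 0],
)

```text
clock: 9.52
ee_pos: [427.2, -64.6, 153.1]
ee_rot: [3.14, -0.001, 3.106]
force: [0.3, 0.9, -3.9]
opening: 0.349
finger_force: 50.2
```

```bash
python3 - <<'E'
from h import *
np.set_printoptions(precision=2,suppress=True)
w=grab('wrist'); S=grab('scene'); T=grab('top'); pickle.dump((w,S,T),open('c4.pkl','wb')); print(w['s']['ee_pos'],w['s']['ee_rot'],w['s']['q'],w['s']['clock'],w['s']['force'])
a=cv2.resize(S['color'][160:310,166:366,::-1],(400,300)); b=cv2.resize(T['color'][120:270,200:400,::-1],(400,300)); c=cv2.resize(w['color'][:,:,::-1],(400,300))
cv2.imwrite('pics/m4.png',np.vstack([np.hstack([a,b]),np.hstack([c,c*0])]))
print('trivet pred',proj(w,[[468,-80,8]])*400/512)
E
```

```text
[427.19 -64.55 153.12] [ 3.14 -0.    3.11] [ 0.55  0.1  -0.51  2.15  0.06  0.91  1.54] 9.525 [ 0.29  0.91 -3.91]
trivet pred [[187.05 173.51]]
```

View pics/m4.png

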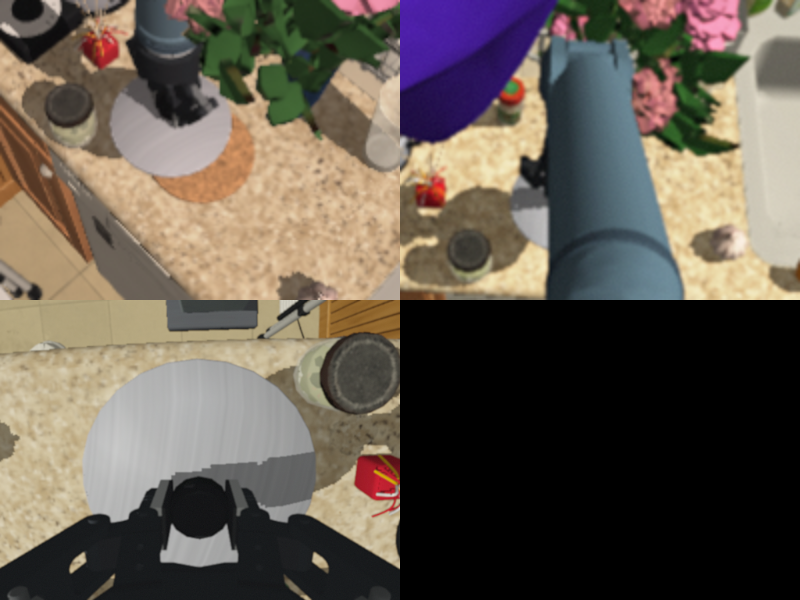

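The lid is held flat with the knob centred at (198,506), sitting about 4 mm toward the robot in the grip. I'll move over the trivet centre and lower it.

Request:
step_arm(
  xyz=[
    [-0.8, -0.25, 0],
    [-1.5, -0.5, 0],
    [-1.5, -0.5, 0.8],
    [-1.5, -0.5, 1.8],
    [-1.5, -0.5, 2.8],
    [-1.5, -0.5, 3.3],
    [-1.5, -0.5, 3.3],
    [-1.5, -0.5, 3.3],
  ],
  spin=[0, 0, 0, 0, 0, 0, 0, 0],
)

```text
clock: 10.68
ee_pos: [472.3, -82.5, 55.3]
ee_rot: [-3.141, 0.002, 3.105]
force: [1.5, 0.2, -2.0]
opening: 0.347
finger_force: 50.2
```

Request:
step_arm(
  xyz=[
    [0, 0, 0.2],
    [0, 0, 0.4],
    [0, 0, 0.55],
    [0, 0, 0.6],
    [0, 0, 0.6],
  ],
  spin=[0, 0, 0, 0, 0],
)

```text
clock: 11.3
ee_pos: [471.0, -82.5, 36.1]
ee_rot: [3.141, -0.0, 3.104]
force: [0.3, -0.3, -2.9]
opening: 0.351
finger_force: 50.2
```

Request:
step_arm(
  xyz=[
    [0, 0, 0.05],
    [0, 0, 0.1],
    [0, 0, 0.1],
  ],
  spin=[0, 0, 0],
)

```text
clock: 11.68
ee_pos: [471.5, -82.6, 34.5]
ee_rot: [-3.141, -0.0, 3.104]
force: [-3.5, 0.3, 7.1]
opening: 0.352
finger_force: 51.0
```

Contact is felt, so I'll release and rise.

Request:
step_arm(
  xyz=[
    [0, 0, 0],
    [0, 0, 0],
    [0, 0, 0],
    [0, 0, 0],
    [0, 0, 0],
  ],
  spin=[0, 0, 0, 0, 0],
  jaw=1,
)

```text
clock: 12.3
ee_pos: [471.2, -82.6, 33.2]
ee_rot: [3.142, -0.0, 3.104]
force: [-0.6, -0.4, 0.4]
opening: 0.995
finger_force: 0.0
```

Request:
step_arm(
  xyz=[
    [0, 0, -0.5],
    [0, 0, -1.5],
    [0, 0, -3],
    [0.5, 0, -4],
    [1, 0, -4],
    [1, 0, -4],
  ],
  spin=[0, 0, 0, 0, 0, 0],
)

```text
clock: 13.05
ee_pos: [439.3, -81.6, 152.9]
ee_rot: [-3.141, -0.001, 3.104]
force: [-0.1, 0.1, -1.1]
opening: 0.999
finger_force: 0.0
```

```bash
python3 - <<'E'
from h import *
np.set_printoptions(precision=2,suppress=True)
w=grab('wrist'); S=grab('scene'); T=grab('top'); pickle.dump((w,S,T),open('c5.pkl','wb')); print(w['s']['ee_pos'],w['s']['ee_rot'],w['s']['q'],w['s']['clock'],w['s']['force'])
a=cv2.resize(S['color'][60:360,100:500,::-1],(400,300)); b=cv2.resize(T['color'][120:270,200:400,::-1],(400,300)); c=cv2.resize(w['color'][:,:,::-1],(400,300))
cv2.imwrite('pics/m5.png',np.vstack([np.hstack([a,b]),np.hstack([c,c*0])]))
print('knob pred',proj(w,[[468,-82,60],[468,-81,8],[422,-342,25]])*400/512)
E
```

```text
[439.34 -81.62 152.94] [-3.14 -0.    3.1 ] [ 0.58  0.13 -0.51  2.12  0.08  0.91  1.56] 13.05 [-0.1   0.12 -1.07]
knob pred [[200.22 180.14]
 [200.96 163.2 ]
 [-32.32 136.09]]
```

View pics/m5.png

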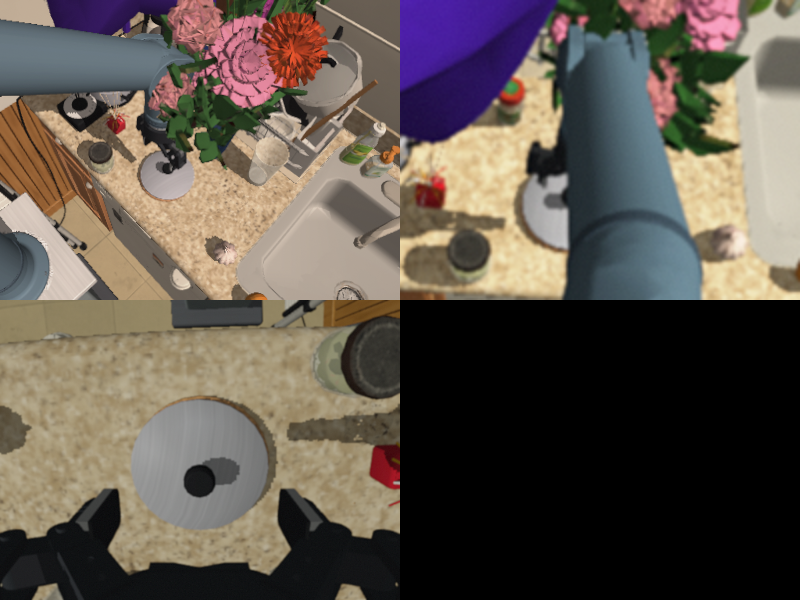

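The lid lies centred on the trivet, with the cork rim visible evenly around it and the knob at (199,481). Next is the garlic: I'll cross over it while turning the hand.

Request:
step_arm(
  xyz=[
    [0.8, -0.8, 0],
    [1.2, -2, 0],
    [1.2, -3.5, 0],
    [1.2, -5, 0],
    [1, -6.5, 0],
    [0.5, -8, 0],
    [0.3, -8.7, 0],
    [0.3, -8.7, 0],
    [0.3, -8.7, 0],
    [0.3, -8.7, 0],
  ],
  spin=[1.7, 3.4, 5.1, 6.8, 8.5, 10.2, 11.9, 13.6, 14.3, 14.3],
)

```text
clock: 14.45
ee_pos: [422.4, -341.7, 152.0]
ee_rot: [-3.14, -0.001, 1.608]
force: [0.4, 0.0, -0.3]
opening: 0.999
finger_force: 0.0
```

```bash
python3 - <<'E'
from h import *
np.set_printoptions(precision=2,suppress=True)
w=grab('wrist'); pickle.dump(w,open('w6.pkl','wb')); s=w['s']; print(s['ee_pos'],s['ee_rot'],s['q'])
p=proj(w,[[422,-342,25]])[0]; print('pred',p)
# garlic blob: bright/low-saturation pinkish near the prediction
hsv=cv2.cvtColor(w['color'],cv2.COLOR_RGB2LAB).astype(int)
x,y=p.astype(int); im=cv2.resize(w['color'][max(y-90,0):y+90,max(x-120,0):x+120,::-1],(800,600)); cv2.imwrite('pics/w6.png',im); print(max(y-90,0),max(x-120,0))
E
```

```text
[ 422.38 -341.67  151.96] [-3.14 -0.    1.61] [ 0.74  0.28 -0.15  1.92  0.05  0.95  0.6 ]
pred [254.08 182.18]
92 134
```

View pics/w6.png

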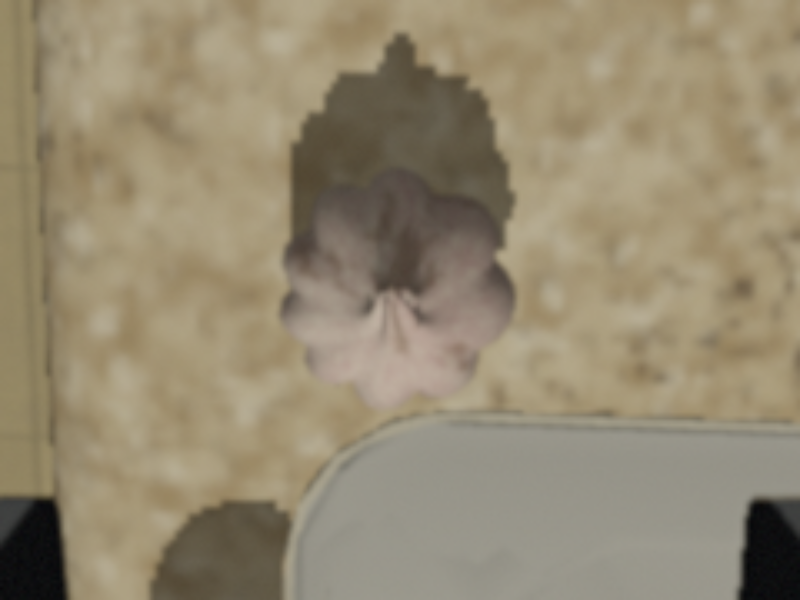

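The garlic is at (400,290) in the crop, within 3 mm of the prediction. I'll descend and grip gently.

Request:
step_arm(
  xyz=[
    [0.1, 0, 1],
    [0.1, 0, 2.3],
    [0.1, 0, 3.6],
    [0.1, 0, 4.5],
    [0.1, 0, 4.8],
    [0.1, 0, 4.8],
    [0.1, 0, 4.8],
  ],
  spin=[0, 0, 0, 0, 0, 0, 0],
)

```text
clock: 15.38
ee_pos: [423.5, -339.7, 10.5]
ee_rot: [3.139, 0.002, 1.607]
force: [-0.1, -0.0, -0.5]
opening: 0.999
finger_force: 0.0
```

Request:
step_arm(
  xyz=[
    [0, 0, 0],
    [0, 0, 0],
    [0, 0, 0],
    [0, 0, 0],
    [0, 0, 0],
  ],
  spin=[0, 0, 0, 0, 0],
  jaw=-1,
  squeeze=30,
)

```text
clock: 16.0
ee_pos: [422.8, -339.5, 10.9]
ee_rot: [3.141, 0.001, 1.607]
force: [-2.0, 1.4, 5.7]
opening: 0.645
finger_force: 30.4
```

Request:
step_arm(
  xyz=[
    [0, 0, -0.5],
    [0, 0, -1.5],
    [0, 0, -3],
    [0, 0, -4.5],
    [0, 0, -5.2],
    [0, 0, -5.2],
  ],
  spin=[0, 0, 0, 0, 0, 0],
)

```text
clock: 16.75
ee_pos: [423.9, -340.0, 168.2]
ee_rot: [3.137, 0.004, 1.607]
force: [0.7, -0.1, -1.1]
opening: 0.642
finger_force: 32.0
```

The garlic is held. I'll carry it back along the same safe lane to the pot.

Request:
step_arm(
  xyz=[
    [0.8, -0.2, 0],
    [2.2, -0.6, 0],
    [3.8, -0.8, 0],
    [5.4, -0.8, 0],
    [7, -0.8, 0],
    [8.6, -0.7, 0],
    [10.2, -0.6, 0],
    [11.8, -0.5, 0],
    [13.3, -0.5, 0],
    [13.3, -0.5, 0],
  ],
  spin=[0, 0, 0, 0, 0, 0, 0, 0, 0, 0],
)

```text
clock: 18.0
ee_pos: [391.7, 62.9, 164.4]
ee_rot: [-3.14, -0.001, 1.615]
force: [-0.4, -1.4, -0.8]
opening: 0.646
finger_force: 32.0
```

Request:
step_arm(
  xyz=[
    [1.3, 0, 0],
    [2.8, 0.1, 0],
    [4.2, 0.1, 0],
    [5.6, 0.2, 0],
    [6.5, 0.7, 0],
    [6.7, 2, 0],
    [6.6, 3.5, 0],
    [6.5, 4.6, 0],
    [6.5, 4.6, 0],
    [6.5, 4.6, 0],
  ],
  spin=[0, 0, 0, 0, 0, 0, 0, 0, 0, 0],
)

```text
clock: 19.25
ee_pos: [522.7, 257.9, 163.8]
ee_rot: [-3.138, 0.001, 1.606]
force: [0.2, -0.1, -2.3]
opening: 0.65
finger_force: 32.1
```

```bash
python3 - <<'E'
from h import *
np.set_printoptions(precision=2,suppress=True)
w=grab('wrist'); pickle.dump(w,open('w7.pkl','wb')); s=w['s']; print(s['ee_pos'],s['ee_rot'],s['q'],s['force'],s['opening'],s['finger_force'],s['clock'])
print('pot rim pred',(proj(w,[[557,260,90],[486,260,90],[557,331,90],[428,256,59]])*800/512).round())
save(w,'pics/w7.png',(800,600))
E
```

```text
[522.71 257.91 163.8 ] [-3.14  0.    1.61] [ 0.01  0.41 -0.66  1.8   0.29  1.04 -0.72] [ 0.2  -0.09 -2.3 ] 0.650092632632123 32.08242762571899 19.25
pot rim pred [[478. 311.]
 [312. 305.]
 [491. 139.]
 [204. 291.]]
```

View pics/w7.png

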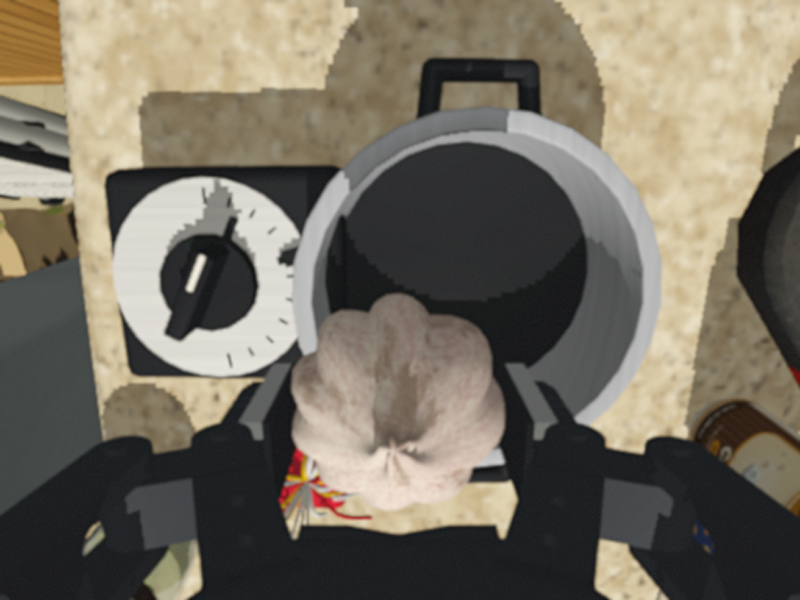

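The wrist view shows the open pot with its outer rim from 296 to 660 px, top edge at 108 px, so its centre is about (557,264). The garlic is secure, and the dial bar and tab (290,257) are visible. I'll centre over the pot and lower.

Request:
step_arm(
  xyz=[
    [0.1, 0.6, 0],
    [0.2, 1.1, 0],
    [0.2, 1.1, 0.8],
    [0.2, 1.1, 2],
    [0.2, 1.1, 3.2],
    [0.2, 1.1, 3.8],
    [0.2, 1.1, 3.8],
    [0.2, 1.1, 3.8],
  ],
  spin=[0, 0, 0, 0, 0, 0, 0, 0],
)

```text
clock: 20.3
ee_pos: [557.7, 267.2, 52.8]
ee_rot: [3.139, -0.001, 1.607]
force: [-0.9, 0.5, -0.6]
opening: 0.644
finger_force: 32.1
```

Request:
step_arm(
  xyz=[
    [0, 0, 0],
    [0, 0, 0],
    [0, 0, 0],
    [0, 0, 0],
  ],
  spin=[0, 0, 0, 0],
  jaw=0.8,
)

```text
clock: 20.8
ee_pos: [556.8, 266.3, 51.5]
ee_rot: [3.141, -0.0, 1.607]
force: [-0.4, 0.5, 0.2]
opening: 0.901
finger_force: 0.0
```

Request:
step_arm(
  xyz=[
    [0, 0, -0.5],
    [0, 0, -1.6],
    [0, 0, -3],
    [0, -1, -4.3],
    [0, -2.3, -4.5],
    [0, -2.8, -4.5],
    [0, -2.8, -4.5],
  ],
  spin=[0, 0, 0, 0, 0, 0, 0],
)

```text
clock: 21.68
ee_pos: [472.1, 263.2, 186.5]
ee_rot: [3.141, 0.001, 1.608]
force: [0.5, -0.5, -0.4]
opening: 0.901
finger_force: 0.0
```

```bash
python3 - <<'E'
from h import *
np.set_printoptions(precision=2,suppress=True)
w=grab('wrist'); pickle.dump(w,open('w8.pkl','wb')); s=w['s']; print(s['ee_pos'],s['ee_rot'],s['q'],s['clock'])
save(w,'pics/w8.png',(800,600))
E
```

```text
[472.09 263.17 186.47] [3.14 0.   1.61] [ 0.03  0.3  -0.71  1.88  0.23  1.04 -0.73] 21.675
```

View pics/w8.png

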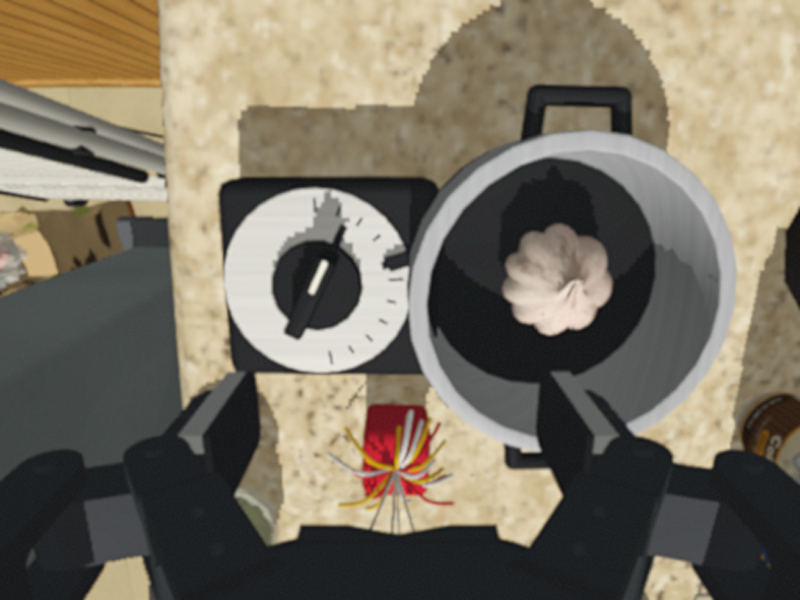

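The garlic sits in the pot at (558,280). The dial plate is centred at about (317,280), the nib tip at (341,230), and the tab's inner end at (387,265). I have gone over the 10-picture allowance (12 viewed), so from here I'll work only with numbers from code.

```bash
python3 - <<'E'
from h import *
np.set_printoptions(precision=2,suppress=True)
w=pickle.load(open('w8.pkl','rb')); k=.64; P=lambda p,z:onz(w,np.array(p)*k,z)[:2]
g=w['color'].astype(int); box=(slice(112,248),slice(138,268))
m=np.zeros(g.shape[:2],np.uint8); m[box]=(g.min(2)>165)[box]; m=cv2.morphologyEx(m,cv2.MORPH_OPEN,np.ones((3,3)))
h=cv2.convexHull(np.vstack(cv2.findContours(m,0,1)[0])[:,0])[:,0].astype(float)
for z in(52,):
    e=cv2.fitEllipse(np.array([P(q/k,z) for q in h]).astype(np.float32)); print('plate',z,e)
C=np.array(e[0])
sk=np.array([P((272,285),59),P((361,285),59),P((317,240),59),P((317,329),59)]); print('skirt',sk[:2].mean(0),sk[2:].mean(0),sk[1]-sk[0])
# dark blobs on plate = tab and nib, in polar coords about C
for nm,z in(('z54',54),):
  for r in (30,33,36,39,42,45):
    th=np.arange(-0.3,2.6,.05); X=np.array([[*(C+r*np.array([np.sin(t),np.cos(t)])),z] for t in th]); p=proj(w,X)
    v=cv2.remap(w['color'].astype(np.float32).mean(2),p[:,0].astype(np.float32)[None],p[:,1].astype(np.float32)[None],1)[0]
    print(r,' '.join(f'{int(a)}' for a in v))
print(np.arange(-0.3,2.6,.05))
a,b=P((312,292),83),P((325,263),83); print('line',a,b,np.arctan2(*(b-a))); n=P((341,230),62);print('nib',n,n-C)
d1=P((240,371),50);d2=P((222,182),50);print('deck edge',d1,d2,d2-d1)
print('pot',P((573,285),90))
E
```

```text
plate 52 ((413.8489685058594, 257.60272216796875), (117.46854400634766, 153.96823120117188), 70.94284057617188)
skirt [429.64 260.68] [429.96 260.42] [46.97  1.73]
30 218 218 219 219 218 219 220 220 199 159 147 140 136 137 133 118 87 48 26 25 26 25 23 22 21 20 22 36 45 45 45 46 46 45 46 46 46 46 44 44 45 46 45 46 47 46 46 46 46 45 45 44 48 82 140 183 205 218
33 217 217 215 216 215 216 216 216 216 217 218 209 148 136 138 138 138 136 120 100 81 37 27 27 33 37 41 44 44 45 45 46 45 44 46 45 46 46 45 46 46 45 47 46 45 46 43 44 53 96 136 173 204 218 221 222 223 222
36 216 216 217 217 217 218 218 218 217 217 217 217 216 196 137 136 138 139 138 138 120 39 29 73 73 53 36 27 31 38 40 43 46 45 47 45 46 45 44 44 43 41 45 68 95 142 164 189 212 220 221 221 220 222 223 221 220 220
39 218 216 215 215 214 214 214 214 215 215 217 219 219 167 136 136 136 136 137 139 79 25 78 151 139 134 138 142 128 116 98 92 103 99 117 130 114 115 145 175 189 200 210 220 220 221 221 219 219 220 220 221 223 222 220 221 221 220
42 214 215 215 215 216 216 216 216 216 215 215 215 211 172 135 138 138 137 137 130 44 69 209 2
[... 195 characters left out ...]
27 135 134 134 138 138 128 107 164 222 220 218 218 216 216 217 217 219 219 220 215 218 219 218 217 217 220 222 222 220 219 220 220 219 220 220 221 223 220 221 203 220 219 219 222
[-0.3  -0.25 -0.2  -0.15 -0.1  -0.05 -0.    0.05  0.1   0.15  0.2   0.25
  0.3   0.35  0.4   0.45  0.5   0.55  0.6   0.65  0.7   0.75  0.8   0.85
  0.9   0.95  1.    1.05  1.1   1.15  1.2   1.25  1.3   1.35  1.4   1.45
  1.5   1.55  1.6   1.65  1.7   1.75  1.8   1.85  1.9   1.95  2.    2.05
  2.1   2.15  2.2   2.25  2.3   2.35  2.4   2.45  2.5   2.55]
line [431.09 263.14] [437.32 277.58] 0.4075368191692777
nib [442.61 290.56] [28.76 32.96]
deck edge [384.21 206.14] [378.79 311.98] [ -5.41 105.84]
pot [554.22 272.98]
```

```bash
cat > dial.py <<'E'
from h import *
def polar(w,C,z,rs,th):
    I=w['color'].astype(np.float32).mean(2); out=[]
    for r in rs:
        p=proj(w,np.array([[C[0]+r*np.sin(t),C[1]+r*np.cos(t),z] for t in th])).astype(np.float32)
        out.append(cv2.remap(I,p[:,0][None],p[:,1][None],1)[0])
    return np.array(out)
if __name__=='__main__':
    np.set_printoptions(precision=2,suppress=True,linewidth=250)
    w=pickle.load(open('w8.pkl','rb')); k=.64; P=lambda p,z:onz(w,np.array(p)*k,z)[:2]
    print('plate c',[P(q,52) for q in((225,280),(409,280),(317,187),(317,373))])
    th=np.arange(0,1.8,.05); print(th)
    for r,v in zip(range(28,52,2),polar(w,(429.8,260.5),54,range(28,52,2),th)): print(r,' '.join(f'{int(a):3d}' for a in v))
E
python3 dial.py
```

```text
plate c [array([378.86, 259.9 ]), array([478.41, 263.54]), array([428.92, 310.99]), array([428.77, 207.68])]
[0.   0.05 0.1  0.15 0.2  0.25 0.3  0.35 0.4  0.45 0.5  0.55 0.6  0.65 0.7  0.75 0.8  0.85 0.9  0.95 1.   1.05 1.1  1.15 1.2  1.25 1.3  1.35 1.4  1.45 1.5  1.55 1.6  1.65 1.7  1.75]
28 138 139 139 139 139 139 114  45  27  83 174 210 197 167 188 214 217 217 217 218 218 219 219 219 220 219 216 215 218 219 219 219 218 217 217 217
30 136 136 137 136 137 139 124  54  35 128 214 219 219 216 218 217 216 216 217 217 217 217 219 219 219 220 216 215 217 219 220 219 218 217 217 218
32 136 136 136 136 136 136 131  63  38 140 219 220 219 218 218 218 216 216 216 217 217 217 218 220 219 221 218 215 217 219 220 219 217 217 218 218
34 138 138 137 138 138 138 135  93 106 173 217 221 221 220 219 218 218 217 216 216 217 217 218 220 216 216 217 215 217 219 220 219 218 217 217 220
36 136 136 137 138 139 137 138 137 183 217 218 216 219 221 221 219 219 217 216 216 217 217 218 215 159  96 136 209 216 218 218 219 217 217 217 219
38 132 134 134 134 133  98 143 181 156 207 219 167 211 219 221 221 220 185
[... 254 characters left out ...]
 216 214 216 181 218 220 218 219 221 187 210 219 217 207 140 103  42  46  43 133 215 199 184 219 217 217 219 205
44 212 187 132 133 134 145 213 217 217 217 215 214 219 221 220 218 219 222 221 219 219 217 157 109  42  46  44 153 216 191 185 220 217 218 219 222
46 214 192 131 161 148 205 214 215 216 217 217 216 215 218 221 220 218 220 222 220 220 193 134 118  44  45  44 175 217 213 206 214 213 217 220 222
48 221 198 143 212 213 213 213 214 214 215 216 218 217 215 218 222 220 220 221 222 220 213 141 125  44  45  42 179 184 148 121 106 129 152 184 211
50 166 162 150 169 161 154 161 165 151 140 148 160 148 141 141 164 136 141 142 154 137 128  92  81  34  48  67  97 116 142 162 173 180 180 178 179
```

The dial axis is about (429.5,260), the pointer is at about 0.40 rad and the tab at about 1.245 rad. I'll align the hand with the bar, keep the jaws only part open to clear the pot rim, and descend.

Request:
step_arm(
  xyz=[
    [0, -0.7, 0.5],
    [-0.05, -1.42, 1],
    [-0.05, -1.42, 1.6],
    [-0.05, -1.42, 2.2],
    [-0.05, -1.42, 2.2],
  ],
  spin=[1.5, 3, 4.2, 4.2, 4.2],
  jaw=-0.1,
)

```text
clock: 22.35
ee_pos: [429.8, 259.3, 118.3]
ee_rot: [-3.139, 0.003, 1.168]
force: [0.0, -0.3, 0.4]
opening: 0.447
finger_force: 0.0
```

```bash
python3 - <<'E'
from dial import *
np.set_printoptions(precision=2,suppress=True,linewidth=250)
w=grab('wrist'); pickle.dump(w,open('w9.pkl','wb')); s=w['s']; print(s['ee_pos'],s['ee_rot'],s['q'],s['clock'],s['opening'])
th=np.arange(0,1.8,.05); print(th)
for z,rs in((54,range(34,50,2)),(60,(28,31,34)),(83,(5,8,11,14,17,20,23))):
  for r,v in zip(rs,polar(w,(429.6,260.2),z,rs,th)): print(z,r,' '.join(f'{int(a):3d}' for a in v))
E
```

```text
[429.83 259.25 118.33] [-3.14  0.    1.17] [-0.06  0.32 -0.63  2.02  0.24  0.89 -1.23] 22.35 0.4467189992957775
[0.   0.05 0.1  0.15 0.2  0.25 0.3  0.35 0.4  0.45 0.5  0.55 0.6  0.65 0.7  0.75 0.8  0.85 0.9  0.95 1.   1.05 1.1  1.15 1.2  1.25 1.3  1.35 1.4  1.45 1.5  1.55 1.6  1.65 1.7  1.75]
54 34 135 135 134 135 135 135 135  77  48 136 216 219 218 217 216 216 215 214 214 214 215 215 216 217 217 220 217 213 215 217 218 217 216 216 216 219
54 36 135 134 135 136 136 136 136 135 165 216 216 217 218 219 218 216 216 216 214 214 215 215 216 216 134 118 154 214 215 217 218 216 215 216 216 220
54 38 132 132 131 132 132 103 134 159 139 209 217 169 213 217 219 218 217 160 213 214 214 215 179 108  36  42 115 209 215 179 206 216 215 216 216 190
54 40 132 134 134 134 134  72 152 213 210 218 219 128 217 216 217 219 219 134 214 215 214 212 165  69  43  44  42 129 215 170 205 217 215 216 217 178
54 42 205 133 134 135 135  73 194 214 213 212 215 148 217 217 216 217 220 152 216 217 215 202 134  88  43  45  44 148 215 166 209 216 215 216 217 195
54 44 212 174 132 132 133 133 212 215 215 214 213 213 21
[... 1191 characters left out ...]
  82  44  44  44  40  38  40  43  45  45  44  45  44  45  45  44  45  45  45  45  46  47  46  46  45
83 14  25  28  34  38  40  93 189 228 233 212 127  53  44  43  39  40  44  45  44  45  45  44  44  45  45  46  46  45  45  46  46  45  46  46  45  45
83 17  27  25  27  35  38  51 150 225 233 200  88  43  43  38  42  44  45  43  44  43  45  45  46  45  45  45  46  45  46  46  46  46  47  46  46  45
83 20  25  25  25  26  32  32  68 161 171 129  42  33  33  39  45  46  45  43  44  44  45  45  45  45  45  45  46  45  45  46  46  45  45  44  45  64
83 23  26  26  26  26  23  23  21  21  21  22  20  20  35  45  45  45  45  45  45  45  44  45  46  46  45  45  43  41  59 102 153 182 207 217 219 218
```

The pointer is at 0.385 and the tab at about 1.24. I'll descend and close on the bar.

Request:
step_arm(
  xyz=[
    [0, 0, 0.5],
    [0, 0, 1.1],
    [0, 0, 1.6],
    [0, 0, 1.85],
    [0, 0, 1.85],
  ],
  spin=[0, 0, 0, 0, 0],
)

```text
clock: 23.02
ee_pos: [429.5, 260.0, 63.9]
ee_rot: [-3.14, 0.001, 1.167]
force: [-0.7, 0.0, -0.3]
opening: 0.453
finger_force: 0.0
```

Request:
step_arm(
  xyz=[
    [0, 0, 0],
    [0, 0, 0],
    [0, 0, 0],
    [0, 0, 0],
  ],
  spin=[0, 0, 0, 0],
  jaw=-1,
  squeeze=40,
)

```text
clock: 23.52
ee_pos: [429.3, 261.2, 65.5]
ee_rot: [-3.141, -0.0, 1.168]
force: [-4.2, 0.4, 6.2]
opening: 0.105
finger_force: 40.7
```

Gripped at about 9 mm, which is the bar. I'll turn it clockwise by 8.1 units.

Request:
step_arm(
  xyz=[
    [0, 0, 0],
    [0, 0, 0],
    [0, 0, 0],
    [0, 0, 0],
    [0, 0, 0],
    [0, 0, 0],
    [0, 0, 0],
    [0, 0, 0],
    [0, 0, 0],
  ],
  spin=[0.7, 1.8, 3, 4.2, 5.4, 6.6, 7.6, 8.1, 8.1],
)

```text
clock: 24.65
ee_pos: [430.0, 260.4, 65.5]
ee_rot: [3.141, 0.0, 0.319]
force: [-4.1, -0.4, 4.8]
opening: 0.104
finger_force: 40.6
```

Request:
step_arm(
  xyz=[
    [0, 0, 0],
    [0, 0, 0],
    [0, 0, 0],
  ],
  spin=[0, 0, 0],
  jaw=-0.1,
)

```text
clock: 25.02
ee_pos: [430.7, 260.0, 64.8]
ee_rot: [3.141, -0.001, 0.318]
force: [0.4, -0.3, 0.4]
opening: 0.448
finger_force: 0.0
```

Request:
step_arm(
  xyz=[
    [0, 0, -0.6],
    [0, 0, -1.8],
    [0, 0, -2.6],
    [0, 0, -2.6],
  ],
  spin=[0, 0, 0, 0],
)

```text
clock: 25.52
ee_pos: [432.4, 261.7, 146.2]
ee_rot: [-3.141, -0.007, 0.319]
force: [0.2, -0.0, 0.6]
opening: 0.451
finger_force: 0.0
```

```bash
python3 - <<'E'
from dial import *
np.set_printoptions(precision=2,suppress=True,linewidth=250)
w=grab('wrist'); pickle.dump(w,open('w10.pkl','wb')); s=w['s']; print(s['ee_pos'],s['ee_rot'],s['clock'],s['opening'])
th=np.arange(.6,1.8,.05); print(th)
for z,rs in((54,range(34,50,2)),(60,(26,28,31,34)),(83,(5,8,11,14,17,20,23))):
  for r,v in zip(rs,polar(w,(429.6,260.2),z,rs,th)): print(z,r,' '.join(f'{int(a):3d}' for a in v))
E
```

```text
[432.4  261.71 146.17] [-3.14 -0.01  0.32] 25.525 0.4508877517990212
[0.6  0.65 0.7  0.75 0.8  0.85 0.9  0.95 1.   1.05 1.1  1.15 1.2  1.25 1.3  1.35 1.4  1.45 1.5  1.55 1.6  1.65 1.7  1.75 1.8 ]
54 34 140 194 218 217 217 216 214 215 213 160 135 138 117  49  95 208 216 218 219 218 217 216 216 217 221
54 36 179 220 219 218 217 217 216 215 216 205 142 138 108  67 167 217 215 218 219 218 216 216 216 219 221
54 38 196 217 219 220 219 199 199 216 215 217 181 123  72  42 149 210 215 205 198 219 217 216 217 213 197
54 40 201 217 217 219 220 189 190 218 215 216 198  99  43  45  43 145 215 204 182 219 216 216 217 206 169
54 42 207 218 217 217 220 206 199 218 217 213 147 109  43  45  44 158 216 198 180 219 216 217 217 208 181
54 44 217 219 218 217 218 220 219 219 218 217 183 123  42  45  43 179 216 201 183 202 200 205 214 221 219
54 46 213 216 220 218 217 219 221 219 219 212 144 128  42  43  54 174 184 174 180 183 185 184 182 192 209
54 48 216 215 217 221 219 218 221 221 220 220 148 125  52 112 168 182 184 186 185 186 187 186 186 186 182
60 26 134 134 133 134 135 135 135 149 136 133 137 135  8
[... 407 characters left out ...]
1 165 186 209 224 229 233 232 230 226 216 206 187 163 141 115  88
83 8  24  24  23  26  30  33  35  36  53  77 134 181 215 228 233 229 217 199 160 117  72  51  41  43  45
83 11  27  26  26  26  25  26  29  31  35  39  73 148 202 228 232 221 193 138  73  47  42  44  45  42  43
83 14  27  26  27  27  28  26  25  26  29  34  44 103 188 228 230 209 148  66  39  44  44  43  42  45  45
83 17  28  25  27  28  28  27  26  26  25  32  36  69 175 228 229 189  94  42  44  43  44  43  43  44  44
83 20  26  27  27  27  27  27  26  27  25  26  29  39 104 164 162 106  42  40  41  43  44  44  44  45  44
83 23  26  27  28  26  26  25  28  28  26  24  22  22  21  22  21  22  21  30  42  45  45  44  44  45  44
```

The pointer nib is at about 1.265 and the tab at about 1.245, which is under 1 mm apart. The hand is clear, so I'll settle and hand in.

Request:
step_arm(
  xyz=[
    [0, 0, -0.3],
    [0, 0, -0.3],
    [0, 0, -0.3],
    [0, 0, -0.3],
  ],
  spin=[0, 0, 0, 0],
)

```text
clock: 26.08
ee_pos: [429.8, 260.0, 151.2]
ee_rot: [3.142, 0.001, 0.319]
force: [-0.1, -0.4, 0.3]
opening: 0.447
finger_force: 0.0
```

```bash
python3 -c "
from workcell import manip
print(manip.hand_in())"
```

```text
the job is handed in; nothing more can be done
None
```

The job is handed in at about 26 s, verdict not shown: the lid is centred on the trivet, the garlic is in the pot, and the dial pointer measures within about 1 mm of the tab, but I viewed 12 pictures, two over the limit of 10.

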